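Unclip a leaning filter holder's cover and drive out the plug

TASK

The filter plug in the holder has to come out. Pinch the two snap tabs of the white clip-on cover together, draw the cover off without forcing it and stand it on the grey bench top the right way up; then take the drift and, without ramming the holder, push the plug through the bore so that it drops into the catch tray at the far end, and lay the drift back down flat on the bench top. Leave the dish, the crucible and the disc where they are.

Things in the scene. Friction and masses are not known exactly. Their poses are not given: they have to be found in the camera images.
- holder: Filter holder, immovable. Origin on the bench, middle of its dark grey foot (96 x 90 x 8 mm). On it an aluminium head, 46 mm across, 70 mm long along y, 62 mm tall, leans 30 degrees towards -x (the robot): its normal n is (-0.5, 0, 0.866) in the holder's axes. A round 26 mm bore runs level through the head along y, its axis 48 mm over the bench at x = 0, open at both ends once the cover is off.
- head_top (a point): Middle of the head's top, 42 mm from the bore's axis along n. The top is an open pocket with an overhanging lip at each y end; the cover's barbs catch under the lips.
- tray (a point): Middle of the catch tray's floor. The tray is part of the holder's foot on its +y side: 96 mm wide in x, y +43 to +109 mm from the holder's origin, floor 4 mm high, rim 16 mm high. Apart from the drift, the bench on the robot's side of the tray's middle is clear, as far as 150 mm to the left (+y) of the tray.
- cover: White plastic cover clipped on the head, 56 (x) x 81 (y) mm, about 0.13 kg. Origin: middle of the underside of its 4 mm top plate, which lies on the head's top; z is the plate's normal (n while clipped on), y along the bore. 3 mm flaps at both y ends reach 55 mm below the origin and close the bore: draw it over 60 mm along n. Stands level on its flaps. Skirts 10 mm deep at the x sides; 2 mm play.
- tab_left (a point): Middle of the ribbed outer face of the snap tab on the cover's +y side: at rest y = +23.5 mm, 16 mm above the cover's origin along its z. Each tab is 24 mm wide in x, stands 6 to 26 mm above the origin and slides inwards up to 6 mm against a spring (3 N at first, 10 N at the stop). Let go, it springs back.
- tab_right (a point): The same on the -y side, y = -23.5 mm. The 2.7 mm barbs clear the lips after about 3.5 mm of travel of both tabs, so pinch to the stops (35 mm over both faces; 20 to 40 N of grip is enough), keep pinching and draw the cover off along n; the pinched tabs carry the cover.
- plug: Brass-coloured cylindrical filter plug, 24.5 mm diameter x 22 mm long, 0.05 kg; origin at its middle, axis along its y. It lies in the bore, hidden by the cover, its middle 2 to 16 mm towards -y from the middle of the bore. It must leave at the +y end.
- drift: Drift, 0.09 kg, lying loose on the bench: black square handle 20 x 20 mm, 60 mm long along its y, then a straight 10 mm round steel rod (with a 16 mm collar, 4 mm long, at the handle) that ends 125 mm from the origin towards +y. Origin at the middle of the handle on its underside; the rod's axis is 10 mm above the origin.
- drift_tip (a point): End of the drift's rod, on its axis.
- bore_in (a point): Middle of the bore's mouth at the -y end (where the drift enters), 48 mm above the bench.
- bore_out (a point): Middle of the bore's mouth at the +y end, over the tray, 48 mm above the bench. A sprung ball in the roof of the bore, 13 mm inside this mouth, stands 4 mm into the bore and holds the plug back until it is pushed with several N.
- petri_dish: Glass dish, 86 mm across, 14 mm high, origin under its middle. Leave alone.
- crucible: Small stoneware crucible, 36 mm across, 32 mm high, origin under its middle. Leave alone.
- test_disc: Dark disc, 38 mm across, 10 mm high, origin under its middle. Leave alone.

How it is judged:
By the outcome, as a careful person would: the job done as asked, in the order asked, and still so for the second after the job is handed in, with the robot touching nothing.
It also fails if it takes over 67 s, if anything falls off the work surface, if the arm or the gripper's body presses on something with over 40 N, if the wrist force passes 120 N, or if a joint passes its speed limit or range.

ROBOT

A 6-joint arm with a two-finger parallel gripper is mounted at the origin on a cart in front of the work surface, level with it; the furniture and walls round the work are solid. World frame = base frame: x ahead of the robot, y to its left, z up, the work surface at z = 0. Lengths are in m, angles in rad, forces in N, time in s.
With the tool pointing down it reaches from about 0.25 to 0.85 m from the base axis. Payload 12.5 kg.
Tool frame: the origin (TCP) lies at the very end of the fingers, on their centre line; the grasp point (between the pads) lies 19 mm behind it; z points along the fingers, y is the line along which they close (so a half turn about z gives the same grasp; the last joint's range is limited). The gripper opens to 93 mm and grips with 3 to 60 N. Pads are 15 mm wide; open, the fingers measure 128 mm over their backs; the gripper's body (75 mm by 188 mm) begins 65 mm behind the grasp point.
Start: joints at [1.089, 0.351, 1.652, -0, 1.139, -0.085], TCP at [0.213, 0.507, 0.219] pointing down, gripper open.
Joint ranges: [-2.75, 2.75], [-0.79, 2.1], [0.01, 2.65], [-1.57, 4.71], [0.07, 3.14], [-2.87, 2.87]. Speed limits (rad/s): [2.22, 2.22, 2.79, 3.14, 3.14, 3.14].

INTERFACE

Orientations are given as a rotation vector (axis times angle).
In Python, from plant import manip gives the robot as it stands.
- The arm moves only by the tool apply_moves, never from a script. Its argument "rows" is a list of rows, each an object with "gripper": the opening, from -1 (shut) to 1 (fully open); "delta_pos": the shift along the tool's x, y, z in m, a list of three; "twist": the turn, a rotation vector about the tool's x, y, z in rad, a list of three. A call has 1 to 8 rows; each row is the pose to reach, as a shift and turn from the pose commanded when the call began, along the tool's axes at that moment; what a row does not reach only later rows make up. A row lasts 1/12 s, in which the tool goes at most 41.7 mm and 7.16 degrees, less where a joint would pass 70% of its speed; a pose out of reach is approached as far as the arm can. A call with a gripper value outside its range is refused whole. The fingers move at their own pace and stop on an object; "newtons" is the grip in N (left out, the last holds). Time passes only in rows, so rows that repeat a pose let the fingers close. It gives the time, the measured TCP pose, the force, the opening and the grip force at its end, in the units of the state.
- manip.state(): the state, without advancing time (a new reading comes with each control period).
- manip.capture(name): name is "scene" or "top"; returns (picture, depth): 384x512x3 uint8, blue, green, red; 384x512 float32, m along the optical axis (not along the pixel's ray), 0 where there is no reading.
- manip.camera_info(name): a dict with "mtx" (3x3 intrinsics, pixels), "rvec" (rotation vector, rad) and "tvec" (3), from world to camera coordinates, as OpenCV has them. Camera axes: x right, y down, z forward; pixel columns grow to the right and rows downward; lengths in m; the calibration is good to about 2 mm. A picture is of the moment at which its call begins. camera_info takes no time and is no camera call.
- manip.close_job(): hands the job in; it is judged then, once.
The state is a dict: "time_s": time; "joint_positions": joint angles; "qd": joint speeds; "tau": joint torques, N m; "ee_pos": TCP position; "orientation": TCP orientation; "force": force on the tool from outside, world axes, zero at the start; "ft_torque": the same for the moment, N m; "opening": opening from 0.0 (shut) to 1.0 (fully open); "gripper_force": force on a finger pad.
Only numpy, scipy, OpenCV 4.12 (cv2) and the standard library are available. Lean on these libraries where they do the work, as an engineer would, in place of code of your own. Each camera call takes 0.05 s, during which the arm holds its last target. There are 200 camera calls.

## Working session

There is one attempt and no reset: what is moved stays moved. The work goes in short steps, Python scripts to look and compute and a tool call to move; the robot and the scene stay as the last step left them, time stands still between calls to the robot, and variables do not carry over. Pictures are saved under pics/ and viewed, at most 10 in all, crops included, and the job is handed in when it is done.

Besides the shell and the picture viewer there is one more tool, called after "Emit:" as a command line: name --argument value ..., lists and objects as JSON in quotes. apply_moves: Moves the arm, as the interface text tells. Its arguments: {"type":"object","properties":{"rows":{"type":"array"},"newtons":{"type":"number"}},"required":["rows"]}

```bash
ls; mkdir -p pics; python3 - <<'E'
from plant import manip
import cv2,numpy as np
for n in("scene","top"):
    p,d=manip.capture(n); cv2.imwrite(f"pics/{n}0.png",p); np.save(f"{n}0.npy",d)
    i=manip.camera_info(n); R=cv2.Rodrigues(np.array(i["rvec"]))[0]
    print(n,np.array(i["mtx"]).tolist(),(-R.T@np.array(i["tvec"]).ravel()).round(3),R.round(3).tolist())
print(manip.state())
E
```

```text
pics
scene [[408.43174186785444, 0.0, 256.0643500148038], [0.0, 408.43174186785444, 187.57134390969037], [0.0, 0.0, 1.0]] [ 0.211 -0.495  0.461] [[0.882, -0.471, 0.011], [-0.192, -0.381, -0.904], [0.43, 0.796, -0.427]]
top [[451.05072518124695, 0.0, 251.13522740415763], [0.0, 451.05072518124695, 184.7863154950977], [0.0, 0.0, 1.0]] [0.445 0.216 0.919] [[0.015, -1.0, -0.016], [-0.988, -0.012, -0.155], [0.155, 0.019, -0.988]]
{'time_s': 0.1, 'joint_positions': array([ 1.08940978e+00,  3.51133826e-01,  1.65232748e+00,  2.80230891e-05,
        1.13911536e+00, -8.46060290e-02]), 'qd': array([-0.00074106, -0.00102295, -0.00073184,  0.00091009,  0.00118474,
        0.000546  ]), 'tau': array([ 1.27285377e-03, -4.98021126e+01, -2.85710406e+01,  6.99841836e-02,
        2.37044797e-02, -1.54758681e-05]), 'ee_pos': array([0.21238297, 0.50701763, 0.21819424]), 'orientation': array([-6.19139990e-01, -3.07967336e+00,  1.47290513e-03]), 'force': array([-0.44666875, -0.43683465,  0.59434834]), 'ft_torque': array([-0.05535393, -0.00927567,  0.04153555]), 'gripper_force': 0.0, 'opening': 0.9985159829378074}
```

```bash
python3 -c "
import cv2,numpy as np
a=cv2.imread('pics/scene0.png');b=cv2.imread('pics/top0.png')
cv2.imwrite('pics/both0.png',cv2.resize(np.vstack([a,b]),None,fx=.78,fy=.78))"
```

```text
(no output)
```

View pics/scene0.png

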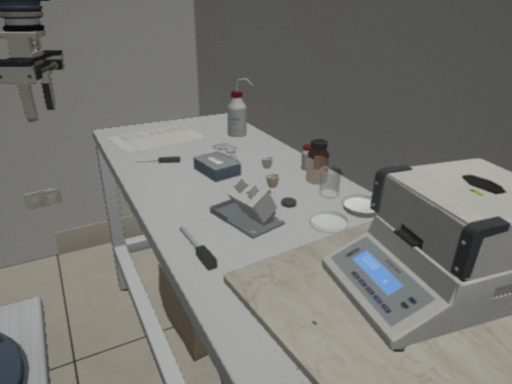

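View pics/top0.png

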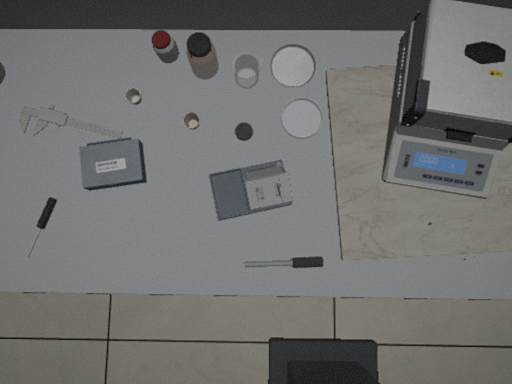

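The scene view shows the holder at about (250,212), the drift at (198,247) and the crucible at (273,181). In the top view the foot and tray are at (252,190), with the tray on the left (+y) side. The cover is at (268,187), and the drift runs from its rod tip at (245,264) to its handle at (322,262).

```bash
cat > h.py <<'E'
from plant import manip
import cv2,numpy as np
from scipy.spatial.transform import Rotation as Ro
def cam(n):
    i=manip.camera_info(n);R=cv2.Rodrigues(np.array(i["rvec"]))[0];return np.array(i["mtx"]),R,np.array(i["tvec"]).ravel()
def ray(n,uv,z):
    "pixels -> world points on the plane at height z"
    K,R,t=cam(n);uv=np.atleast_2d(np.array(uv,float))
    d=np.c_[uv,np.ones(len(uv))]@np.linalg.inv(K).T@R;c=-R.T@t
    return c+d*((z-c[2])/d[:,2])[:,None]
def cloud(n,d):
    K,R,t=cam(n);v,u=np.mgrid[:d.shape[0],:d.shape[1]]
    P=np.stack([u,v,np.ones_like(u)],-1)@np.linalg.inv(K).T*d[...,None]
    return (P-t)@R
def proj(n,P):
    K,R,t=cam(n);return cv2.projectPoints(np.atleast_2d(np.array(P,float)),R,t,K,None)[0][:,0]
E
python3 - <<'E'
from h import *
a=cv2.imread('pics/top0.png')[150:280,195:335];b=cv2.imread('pics/scene0.png')[170:275,170:300]
cv2.imwrite('pics/crop0.png',np.hstack([cv2.resize(a,(400,371),interpolation=2),cv2.resize(b,(400,371),interpolation=2)]))
d=np.load('top0.npy');P=cloud('top',d);p=cv2.imread('pics/top0.png')
# heights over bench; fits
bz=P[...,2][200:250,160:190];print('bench z',np.median(bz))
hsv=cv2.cvtColor(p,cv2.COLOR_BGR2HSV)
print('foot',p[195,228],'bench',p[230,180],'cover',p[185,260],'handle',p[262,310],'rod',p[264,270])
g=cv2.cvtColor(p,cv2.COLOR_BGR2GRAY)
for nm,(r0,r1,c0,c1),th,z in(('foot',(150,230,200,300),75,.014),('handle',(250,275,285,330),60,.018)):
    m=np.zeros_like(g);m[r0:r1,c0:c1]=(g[r0:r1,c0:c1]<th)*255
    c=max(cv2.findContours(m,0,1)[0],key=cv2.contourArea);W=ray('top',c[:,0],z)
    print(nm,cv2.minAreaRect((W[:,:2]*1000).astype(np.float32)),cv2.boundingRect(c))
E
```

```text
bench z -0.00012555146335741548
foot [91 89 80] bench [136 135 132] cover [127 129 128] handle [54 52 52] rod [118 118 107]
foot ((610.202880859375, 285.88543701171875), (11.468017578125, 62.961795806884766), 16.359268188476562) (210, 169, 31, 12)
handle ((434.24041748046875, 119.46894073486328), (17.99948501586914, 57.562530517578125), 3.3201992511749268) (293, 257, 30, 11)
```

View pics/crop0.png

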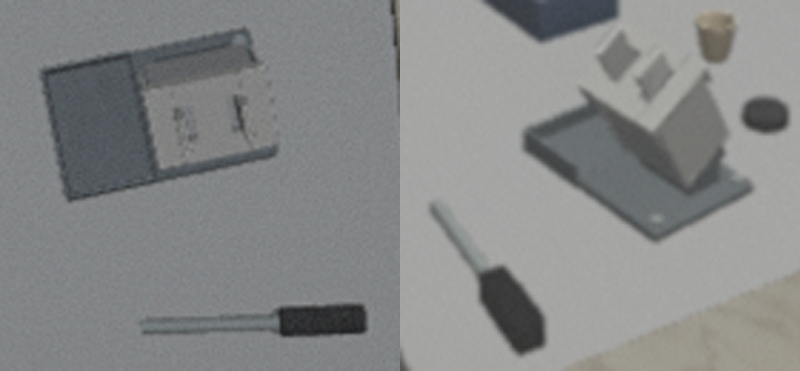

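```bash
python3 - <<'E'
from h import *
d=np.load('top0.npy');P=cloud('top',d);p=cv2.imread('pics/top0.png')
c=ray('top',[[209.7,174.5],[218.8,219.6]],.016);f=ray('top',[[291.3,203.5],[281.8,160.5]],.008)
print(c.round(4),f.round(4))
for a,b in((c[0],c[1]),(f[0],f[1]),(c[0],f[1]),(c[1],f[0])):
    v=b-a;print(np.linalg.norm(v).round(4),np.degrees(np.arctan2(v[1],v[0])).round(2))
# colour mask: bluish grey foot (b-r high relative) 
roi=np.zeros(d.shape,bool);roi[150:232,200:300]=1
q=cv2.GaussianBlur(p,(3,3),0).astype(int)
m=roi&(q.sum(2)<340)
cc=max(cv2.findContours(cv2.morphologyEx(m.astype(np.uint8),cv2.MORPH_CLOSE,np.ones((9,9))),0,1)[0],key=cv2.contourArea)
print('foot rect',cv2.minAreaRect((ray('top',cc[:,0],.012)[:,:2]*1000).astype(np.float32)))
# top plate of cover from depth
for n in('top','scene'):
    P=cloud(n,np.load(n+'0.npy'))
    h=P[(P[...,2]>.05)&(P[...,2]<.14)&(abs(P[...,0]-.57)<.09)&(abs(P[...,1]-.18)<.09)]
    rng=np.random.default_rng(0);best=None
    for _ in range(500):
        s=h[rng.choice(len(h),3,False)];nn=np.cross(s[1]-s[0],s[2]-s[0]);nn/=np.linalg.norm(nn)+1e-12;nn*=np.sign(nn[2])
        if nn[2]<.6: continue
        k=abs((h-s[0])@nn)<.0025
        if best is None or k.sum()>best.sum():best=k
    H=h[best];c0=H.mean(0);nn=np.linalg.svd(H-c0)[2][2];nn*=np.sign(nn[2])
    e=H-c0;y=np.cross(nn,[1,0,0]);y/=np.linalg.norm(y);x=np.cross(y,nn)
    r=cv2.minAreaRect((np.c_[e@x,e@y]*1000).astype(np.float32))
    print(n,len(h),best.sum(),'n',nn.round(3),'c',c0.round(4),'rect',r, 'centre',(c0+x*r[0][0]/1e3+y*r[0][1]/1e3).round(4),'yaw n',np.degrees(np.arctan2(-nn[1],-nn[0])))
    t=h[(h-c0)@nn>.012];print('tab pts',len(t),t.mean(0), cv2.minAreaRect((t[:,:2]*1000).astype(np.float32)))
# drift
p=cv2.imread('pics/top0.png');g=cv2.cvtColor(p,6)
for z,box in((.02,(292,324,255,270)),):
    mm=np.zeros_like(g);mm[255:270,286:328]=(g[255:270,286:328]<85)*255
    c=max(cv2.findContours(mm,0,1)[0],key=cv2.contourArea);print('handle',cv2.minAreaRect((ray('top',c[:,0],.014)[:,:2]*1000).astype(np.float32)))
print('tip',ray('top',[[195+143/2.857,150+326/2.857],[195+280/2.857,150+321/2.857]],.01))
E
```

```text
[[0.6068 0.3172 0.016 ]
 [0.5152 0.2963 0.016 ]] [[0.5505 0.1505 0.008 ]
 [0.6393 0.1702 0.008 ]]
0.094 -167.13
0.091 12.46
0.1508 -77.54
0.1502 -76.39
foot rect ((578.3707885742188, 234.49586486816406), (99.60482788085938, 154.92190551757812), 12.806248664855957)
top 1520 965 n [-0.49  -0.113  0.864] c [0.5655 0.1983 0.0888] rect ((-1.34320068359375, -0.46836090087890625), (56.922035217285156, 80.97250366210938), 14.702847480773926) centre [0.5644 0.198  0.0881] yaw n 13.01398314712133
tab pts 97 [0.55561678 0.1958926  0.10648427] ((556.0504760742188, 196.03858947753906), (24.555810928344727, 48.17533874511719), 13.116814613342285)
scene 1091 523 n [-0.49  -0.113  0.864] c [0.5646 0.19   0.0862] rect ((0.8551454544067383, 6.259326934814453), (56.95853805541992, 83.45519256591797), 14.891962051391602) centre [0.5654 0.1961 0.0874] yaw n 13.00905170155528
tab pts 119 [0.55594741 0.19173167 0.10296462] ((556.6544189453125, 192.5367889404297), (24.212053298950195, 49.07892608642578), 12.732137680053711)
handle ((433.9797058105469, 119.88380432128906), (19.470775604248047, 59.43846893310547), 0.868216335773468)
tip [[0.42794897 0.24231942 0.01      ]
 [0.43280179 0.14720351 0.01      ]]
```

```bash
cat >> h.py <<'E'
Y=np.radians(13);Rz=Ro.from_euler('z',Y)
HO=np.array([.5865,.203,0])          # holder origin
hy=Rz.apply([0,1,0]);n=Rz.apply([-.5,0,.8660254]);CO=HO+[0,0,.048]+.042*n
def frame(z,y):
    z=z/np.linalg.norm(z);y=y/np.linalg.norm(y);return Ro.from_matrix(np.c_[np.cross(y,z),y,z])
def to(pos,R):
    s=manip.state();R0=Ro.from_rotvec(s["orientation"])
    print('t',round(s["time_s"],2),'tcp',s["ee_pos"].round(4),'dpos',R0.inv().apply(np.array(pos)-s["ee_pos"]).round(4),'twist',(R0.inv()*R).as_rotvec().round(4))
E
python3 - <<'E'
from h import *
print(CO); to(CO+.07*n,frame(-n,hy))
P=cloud('top',np.load('top0.npy'));k=(abs(P[...,0]-.629)<.11)&(P[...,1]>-.1)&(P[...,1]<.08)&(P[...,2]>.015)
print(k.sum(),P[k].min(0) if k.any() else'',P[k].max(0) if k.any() else '')
k=(abs(P[...,0]-.6)<.05)&(abs(P[...,1])<.03);print('slab',np.median(P[k][:,2]))
E
```

```text
[0.56603823 0.19827603 0.08437307]
t 0.1 tcp [0.2124 0.507  0.2182] dpos [-0.4171 -0.1684  0.0733] twist [-0.1641 -0.5068 -0.609 ]
9591 [ 0.51904249 -0.09999789  0.01500016] [0.73893856 0.07136488 0.20949382]
slab 0.01596760052149967
```

Emit:
apply_moves --rows '[{"gripper": 1, "delta_pos": [-0.417, -0.168, 0.02], "twist": [-0.164, -0.507, -0.609]}, {"gripper": 1, "delta_pos": [-0.417, -0.168, 0.02], "twist": [-0.164, -0.507, -0.609]}, {"gripper": 1, "delta_pos": [-0.417, -0.168, 0.02], "twist": [-0.164, -0.507, -0.609]}, {"gripper": 1, "delta_pos": [-0.417, -0.168, 0.02], "twist": [-0.164, -0.507, -0.609]}, {"gripper": 1, "delta_pos": [-0.417, -0.168, 0.02], "twist": [-0.164, -0.507, -0.609]}, {"gripper": 1, "delta_pos": [-0.417, -0.168, 0.02], "twist": [-0.164, -0.507, -0.609]}, {"gripper": 1, "delta_pos": [-0.417, -0.168, 0.02], "twist": [-0.164, -0.507, -0.609]}, {"gripper": 1, "delta_pos": [-0.417, -0.168, 0.02], "twist": [-0.164, -0.507, -0.609]}]'

```text
time_s: 0.77
ee_pos: [0.4489, 0.2711, 0.2031]
orientation: [-0.302, 2.6, 0.079]
force: [0.5, 1.7, 0.1]
opening: 1.0
gripper_force: 0.0
```

```bash
python3 - <<'E'
from h import *
to(CO+.07*n,frame(-n,hy))
P=cloud('top',np.load('top0.npy'))
for y0 in(-.1,-.08,-.06,-.04,-.02,0):
    k=(abs(P[...,0]-.629)<.11)&(P[...,1]>y0)&(P[...,1]<y0+.02)&(P[...,2]>.02);print(y0,k.sum(),P[k].max(0) if k.any() else'')
E
```

```text
t 0.77 tcp [0.4489 0.2711 0.2031] dpos [-0.0247 -0.0974  0.0817] twist [0.0003 0.0023 0.0043]
-0.1 1282 [ 0.73892129 -0.08000192  0.2055238 ]
-0.08 1235 [ 0.73893856 -0.06002856  0.20615447]
-0.06 1687 [ 0.73876295 -0.04002378  0.20949382]
-0.04 669 [ 0.72811541 -0.02138223  0.20840985]
-0.02 3 [ 6.74860108e-01 -3.67105446e-04  2.21507758e-02]
0 8 [0.73206283 0.01902995 0.02136948]
```

Emit:
apply_moves --rows '[{"gripper": 1, "delta_pos": [-0.025, -0.097, 0.082], "twist": [0, 0.002, 0.004]}, {"gripper": 1, "delta_pos": [-0.025, -0.097, 0.082], "twist": [0, 0.002, 0.004]}, {"gripper": 1, "delta_pos": [-0.025, -0.097, 0.082], "twist": [0, 0.002, 0.004]}, {"gripper": 1, "delta_pos": [-0.025, -0.097, 0.082], "twist": [0, 0.002, 0.004]}, {"gripper": 1, "delta_pos": [-0.025, -0.097, 0.082], "twist": [0, 0.002, 0.004]}]'

```text
time_s: 1.18
ee_pos: [0.5326, 0.1909, 0.1437]
orientation: [-0.287, 2.609, 0.08]
force: [-1.1, 0.1, -0.1]
opening: 1.001
gripper_force: 0.0
```

```bash
python3 - <<'E'
from h import *
to(CO+.008*n,frame(-n,hy))
p,d=manip.capture('scene');cv2.imwrite('pics/s1f.png',p);c=p[110:270,150:350].copy()
for q in(CO+.008*n,CO+.016*n+.0235*hy,CO+.016*n-.0235*hy):
    u=(proj('scene',q)[0]-[150,110])*4
    print(u)
c=cv2.resize(c,(800,640),interpolation=2)
for q in(CO+.016*n+.0235*hy,CO+.016*n-.0235*hy):
    u=(proj('scene',q)[0]-[150,110])*4;cv2.circle(c,tuple(u.astype(int)),4,(0,0,255),1)
cv2.imwrite('pics/s1.png',c[:600])
E
```

```text
t 1.18 tcp [0.5326 0.1909 0.1437] dpos [-0.0002 -0.0002  0.0605] twist [-0.0013 -0.004  -0.0073]
[385.58065131 316.87630636]
[351.53675997 292.58506615]
[408.97956202 321.99657952]
```

View pics/s1.png

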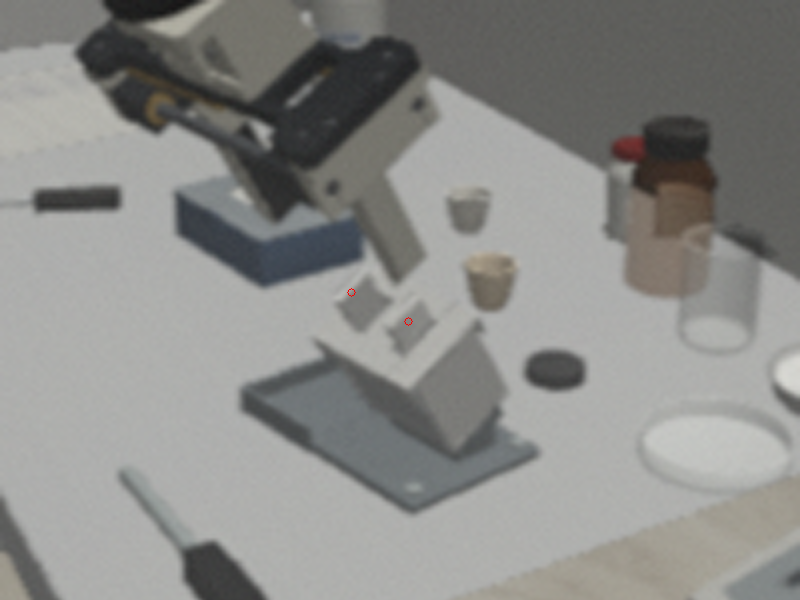

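The fingers are above and astride the cover. The two tabs are at about (362,302) and (410,327) in this crop, close to the predicted circles. Next I lower the tool along -n.

Emit:
apply_moves --rows '[{"gripper": 1, "delta_pos": [0, 0, 0.02], "twist": [-0.001, -0.004, -0.007]}, {"gripper": 1, "delta_pos": [0, 0, 0.035], "twist": [-0.001, -0.004, -0.007]}, {"gripper": 1, "delta_pos": [0, 0, 0.046], "twist": [-0.001, -0.004, -0.007]}, {"gripper": 1, "delta_pos": [0, 0, 0.054], "twist": [-0.001, -0.004, -0.007]}, {"gripper": 1, "delta_pos": [0, 0, 0.059], "twist": [-0.001, -0.004, -0.007]}, {"gripper": 1, "delta_pos": [0, 0, 0.06], "twist": [-0.001, -0.004, -0.007]}, {"gripper": 1, "delta_pos": [0, 0, 0.06], "twist": [-0.001, -0.004, -0.007]}]'

```text
time_s: 1.82
ee_pos: [0.5611, 0.2, 0.0936]
orientation: [-0.301, 2.6, 0.081]
force: [-0.1, -0.2, 1.2]
opening: 1.005
gripper_force: 0.0
```

Emit:
apply_moves --newtons 32 --rows '[{"gripper": 0.1, "delta_pos": [0, 0, 0], "twist": [0, 0, 0]}, {"gripper": 0.1, "delta_pos": [0, 0, 0], "twist": [0, 0, 0]}, {"gripper": 0.1, "delta_pos": [0, 0, 0], "twist": [0, 0, 0]}, {"gripper": 0.1, "delta_pos": [0, 0, 0], "twist": [0, 0, 0]}, {"gripper": -0.6, "delta_pos": [0, 0, 0], "twist": [0, 0, 0]}, {"gripper": -0.6, "delta_pos": [0, 0, 0], "twist": [0, 0, 0]}, {"gripper": -0.6, "delta_pos": [0, 0, 0], "twist": [0, 0, 0]}, {"gripper": -0.6, "delta_pos": [0, 0, 0], "twist": [0, 0, 0]}]'

```text
time_s: 2.48
ee_pos: [0.5613, 0.1995, 0.0933]
orientation: [-0.3, 2.6, 0.081]
force: [-1.7, -0.4, 1.4]
opening: 0.475
gripper_force: 4.8
```

Emit:
apply_moves --newtons 32 --rows '[{"gripper": -1, "delta_pos": [0, 0, 0], "twist": [0, 0, 0]}, {"gripper": -1, "delta_pos": [0, 0, 0], "twist": [0, 0, 0]}, {"gripper": -1, "delta_pos": [0, 0, 0], "twist": [0, 0, 0]}, {"gripper": -1, "delta_pos": [0, 0, 0], "twist": [0, 0, 0]}, {"gripper": -1, "delta_pos": [0, 0, 0], "twist": [0, 0, 0]}]'

```text
time_s: 2.9
ee_pos: [0.5613, 0.1995, 0.0934]
orientation: [-0.3, 2.6, 0.081]
force: [-3.8, -1.3, 6.2]
opening: 0.367
gripper_force: 32.0
```

```bash
python3 - <<'E'
from h import *
to(CO+.008*n,frame(-n,hy)); print(CO+.008*n,manip.state()["ft_torque"])
E
```

```text
t 2.9 tcp [0.5613 0.1995 0.0934] dpos [ 0.0008 -0.0022  0.002 ] twist [0.0014 0.0028 0.0028]
[0.56214075 0.19737622 0.09130127] [-0.12996035  0.46638113 -0.04937174]
```

Emit:
apply_moves --rows '[{"gripper": -1, "delta_pos": [0, 0, -0.002], "twist": [0, 0, 0]}, {"gripper": -1, "delta_pos": [0, 0, -0.005], "twist": [0, 0, 0]}, {"gripper": -1, "delta_pos": [0, 0, -0.009], "twist": [0, 0, 0]}, {"gripper": -1, "delta_pos": [0, 0, -0.013], "twist": [0, 0, 0]}]'

```text
time_s: 3.23
ee_pos: [0.5548, 0.198, 0.1047]
orientation: [-0.3, 2.6, 0.081]
force: [0.2, 0.2, -1.3]
opening: 0.367
gripper_force: 31.9
```

Emit:
apply_moves --rows '[{"gripper": -1, "delta_pos": [0, 0, -0.008], "twist": [0, 0, 0]}, {"gripper": -1, "delta_pos": [0, 0, -0.018], "twist": [0, 0, 0]}, {"gripper": -1, "delta_pos": [0, 0, -0.029], "twist": [0, 0, 0]}, {"gripper": -1, "delta_pos": [0, 0, -0.041], "twist": [0, 0, 0]}, {"gripper": -1, "delta_pos": [0, 0, -0.053], "twist": [0, 0, 0]}, {"gripper": -1, "delta_pos": [0, 0, -0.065], "twist": [0, 0, 0]}, {"gripper": -1, "delta_pos": [0, 0, -0.077], "twist": [0, 0, 0]}, {"gripper": -1, "delta_pos": [0, 0, -0.085], "twist": [0, 0, 0]}]'

```text
time_s: 3.9
ee_pos: [0.5128, 0.1882, 0.1797]
orientation: [-0.3, 2.599, 0.081]
force: [0.8, 0.9, -1.6]
opening: 0.367
gripper_force: 31.9
```

```bash
python3 - <<'E'
from h import *
p,d=manip.capture('scene');cv2.imwrite('pics/s2.png',cv2.resize(p[90:290,130:350],None,fx=2.7,fy=2.7,interpolation=2))
T=np.array([.475,.40,.12]);to(T,frame(np.array([0,0,-1.]),hy))
E
```

```text
t 3.95 tcp [0.513  0.1883 0.1805] dpos [0.0208 0.2148 0.058 ] twist [0.001  0.5289 0.0031]
```

View pics/s2.png

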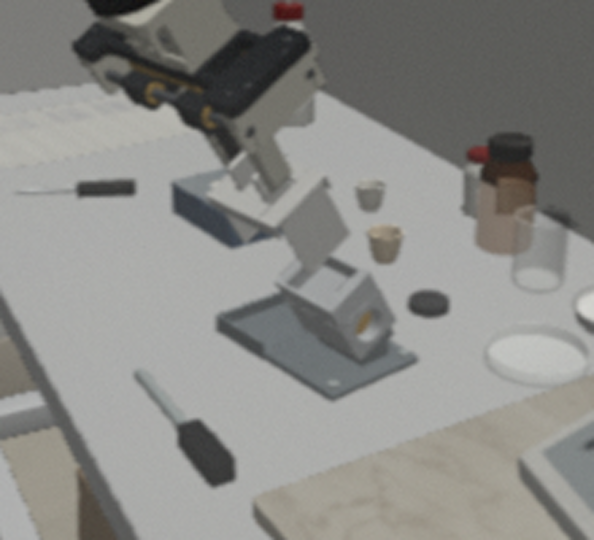

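The cover is clear of the head and held in the fingers, at about (270,215) in this crop. The brass plug shows in the bore at (367,322). Next I carry the cover left and level it.

```bash
python3 - <<'E'
from h import *
to([.475,.40,.17],frame(np.array([0,0,-1.]),hy))
E
```

```text
t 3.95 tcp [0.513  0.1883 0.1805] dpos [-0.0045  0.2148  0.0148] twist [0.001  0.5289 0.0031]
```

Emit:
apply_moves --rows '[{"gripper": -1, "delta_pos": [-0.001, 0.02, 0.0], "twist": [0, 0.06, 0]}, {"gripper": -1, "delta_pos": [-0.002, 0.05, 0.002], "twist": [0, 0.14, 0]}, {"gripper": -1, "delta_pos": [-0.002, 0.085, 0.005], "twist": [0, 0.23, 0]}, {"gripper": -1, "delta_pos": [-0.003, 0.12, 0.008], "twist": [0, 0.32, 0]}, {"gripper": -1, "delta_pos": [-0.004, 0.155, 0.011], "twist": [0, 0.41, 0.001]}, {"gripper": -1, "delta_pos": [-0.004, 0.185, 0.013], "twist": [0, 0.48, 0.002]}, {"gripper": -1, "delta_pos": [-0.004, 0.205, 0.015], "twist": [0.001, 0.52, 0.003]}, {"gripper": -1, "delta_pos": [-0.004, 0.215, 0.015], "twist": [0.001, 0.529, 0.003]}]'

```text
time_s: 4.62
ee_pos: [0.4749, 0.4025, 0.1663]
orientation: [0.357, -3.117, 0.001]
force: [0.4, -0.8, -1.2]
opening: 0.366
gripper_force: 31.9
```

```bash
python3 - <<'E'
from h import *
p,d=manip.capture('scene');P=cloud('scene',d)
# height of cover flap bottom relative: points of visible flap region
k=(abs(P[...,0]-.475)<.05)&(abs(P[...,1]-.40)<.05)&(P[...,2]>.03)&(P[...,2]<.24)
z=P[k][:,2];print(np.percentile(z,[0,1,5,25,50]),k.sum())
to([.475,.40,.066],frame(np.array([0,0,-1.]),hy))
E
```

```text
[0.10015961 0.10274878 0.10738567 0.13359983 0.15962554] 1531
t 4.67 tcp [0.4746 0.4026 0.1663] dpos [-1.000e-04 -2.600e-03  1.003e-01] twist [ 0.0001 -0.0036  0.0016]
```

Emit:
apply_moves --rows '[{"gripper": -1, "delta_pos": [0, 0, 0.02], "twist": [0, -0.003, 0]}, {"gripper": -1, "delta_pos": [0, 0, 0.045], "twist": [0, -0.003, 0]}, {"gripper": -1, "delta_pos": [0, 0, 0.065], "twist": [0, -0.003, 0]}, {"gripper": -1, "delta_pos": [0, 0, 0.08], "twist": [0, -0.003, 0]}, {"gripper": -1, "delta_pos": [0, 0, 0.09], "twist": [0, -0.003, 0]}, {"gripper": -1, "delta_pos": [0, 0, 0.095], "twist": [0, -0.003, 0]}, {"gripper": -1, "delta_pos": [0, 0, 0.097], "twist": [0, -0.003, 0]}, {"gripper": -1, "delta_pos": [0, 0, 0.098], "twist": [0, -0.003, 0]}]'

```text
time_s: 5.33
ee_pos: [0.4752, 0.3999, 0.0696]
orientation: [-0.355, 3.12, 0.0]
force: [-0.5, -0.4, -0.8]
opening: 0.362
gripper_force: 31.9
```

Emit:
apply_moves --rows '[{"gripper": -1, "delta_pos": [0, 0, 0.001], "twist": [0, 0, 0]}, {"gripper": -1, "delta_pos": [0, 0, 0.002], "twist": [0, 0, 0]}, {"gripper": -1, "delta_pos": [0, 0, 0.0025], "twist": [0, 0, 0]}, {"gripper": -1, "delta_pos": [0, 0, 0.0025], "twist": [0, 0, 0]}]'

```text
time_s: 5.67
ee_pos: [0.475, 0.4001, 0.0668]
orientation: [-0.356, 3.121, -0.0]
force: [-0.2, 0.1, -2.0]
opening: 0.367
gripper_force: 31.9
```

Emit:
apply_moves --rows '[{"gripper": -1, "delta_pos": [0, 0, 0.001], "twist": [0, 0, 0]}, {"gripper": -1, "delta_pos": [0, 0, 0.002], "twist": [0, 0, 0]}, {"gripper": -1, "delta_pos": [0, 0, 0.002], "twist": [0, 0, 0]}]'

```text
time_s: 5.92
ee_pos: [0.4751, 0.4001, 0.0649]
orientation: [-0.356, 3.12, -0.0]
force: [0.9, -0.4, 1.2]
opening: 0.366
gripper_force: 32.0
```

Emit:
apply_moves --rows '[{"gripper": -1, "delta_pos": [0, 0, 0.0005], "twist": [0, 0, 0]}, {"gripper": -1, "delta_pos": [0, 0, 0.0005], "twist": [0, 0, 0]}, {"gripper": 0.2, "delta_pos": [0, 0, 0.0005], "twist": [0, 0, 0]}, {"gripper": 0.5, "delta_pos": [0, 0, 0.0005], "twist": [0, 0, 0]}, {"gripper": 0.7, "delta_pos": [0, 0, 0.0005], "twist": [0, 0, 0]}, {"gripper": 0.7, "delta_pos": [0, 0, 0.0005], "twist": [0, 0, 0]}, {"gripper": 0.7, "delta_pos": [0, 0, 0.0005], "twist": [0, 0, 0]}, {"gripper": 0.7, "delta_pos": [0, 0, 0.0005], "twist": [0, 0, 0]}]'

```text
time_s: 6.58
ee_pos: [0.4748, 0.4, 0.0638]
orientation: [-0.356, 3.121, -0.001]
force: [0.3, 0.7, 0.3]
opening: 0.747
gripper_force: 0.0
```

Emit:
apply_moves --rows '[{"gripper": 0.7, "delta_pos": [0, 0, -0.01], "twist": [0, 0, 0]}, {"gripper": 0.7, "delta_pos": [0, 0, -0.03], "twist": [0, 0, 0]}, {"gripper": 0.7, "delta_pos": [0, 0, -0.06], "twist": [0, 0, 0]}, {"gripper": 0.7, "delta_pos": [0, 0, -0.1], "twist": [0, 0, 0]}]'

```text
time_s: 6.92
ee_pos: [0.4738, 0.3993, 0.1637]
orientation: [0.355, -3.118, 0.003]
force: [-0.6, 0.5, 0.1]
opening: 0.85
gripper_force: 0.0
```

```bash
python3 - <<'E'
from h import *
p,d=manip.capture('top');p2,d2=manip.capture('scene')
cv2.imwrite('pics/t3.png',np.hstack([cv2.resize(p[120:280,120:330],(420,320),interpolation=2),cv2.resize(p2[90:290,90:330],(384,320),interpolation=2)])[:, :800])
g=cv2.cvtColor(p,6)
mm=np.zeros_like(g);mm[252:272,286:328]=(g[252:272,286:328]<85)*255
c=max(cv2.findContours(mm,0,1)[0],key=cv2.contourArea);print('handle',cv2.minAreaRect((ray('top',c[:,0],.014)[:,:2]*1000).astype(np.float32)))
P=cloud('top',d);k=(P[...,2]>.012)&(P[...,2]<.03)&(abs(P[...,0]-.434)<.03)&(abs(P[...,1]-.12)<.04)
print('depth handle',k.sum(),P[k].mean(0),cv2.minAreaRect((P[k][:,:2]*1000).astype(np.float32)))
k=(P[...,2]>.005)&(P[...,2]<.03)&(abs(P[...,0]-.434)<.03)&(P[...,1]>.17)&(P[...,1]<.27)
print('rod',k.sum(),P[k].mean(0),np.degrees(np.polyfit(P[k][:,1],P[k][:,0],1)[0]))
da=np.array([-np.sin(.035),np.cos(.035),0]);x=np.array([np.cos(.035),np.sin(.035),0])
to([.434,.12,.08],frame(np.array([0,0,-1.]),x))
to([.434,.12,.08],frame(np.array([0,0,-1.]),-x))
print(manip.state()['joint_positions'])
E
```

```text
handle ((434.0053405761719, 119.5272216796875), (18.921987533569336, 59.228675842285156), 4.381936550140381)
depth handle 348 [0.43464224 0.12242748 0.01952533] ((434.58001708984375, 124.20514678955078), (19.89812469482422, 70.78182983398438), 3.2252559661865234)
rod 188 [0.43004117 0.20692387 0.01369931] -2.8731340920712944
t 7.02 tcp [0.4772 0.4018 0.1709] dpos [ 0.1063 -0.2652  0.089 ] twist [0.0111 0.0038 1.7627]
t 7.02 tcp [0.4772 0.4018 0.1709] dpos [ 0.1063 -0.2652  0.089 ] twist [-0.0036  0.0105 -1.3789]
[ 6.25435109e-01  5.27472863e-01  1.50457419e+00 -4.57440398e-04
  1.09928562e+00 -1.17206790e+00]
```

View pics/t3.png

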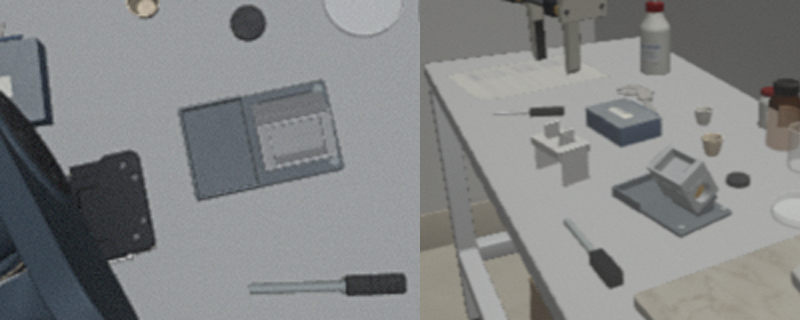

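The cover stands upright on its flaps, at about (562,150) in the right-hand half. The drift is still in place with its handle at (375,284) in the left-hand half, yawed about 3 degrees. I go to the drift next.

Emit:
apply_moves --rows '[{"gripper": 0.5, "delta_pos": [0.02, -0.03, 0.0], "twist": [0, 0, 0.125]}, {"gripper": 0.3, "delta_pos": [0.04, -0.065, 0.0], "twist": [0, 0, 0.25]}, {"gripper": 0.3, "delta_pos": [0.055, -0.1, 0.0], "twist": [0, 0, 0.375]}, {"gripper": 0.3, "delta_pos": [0.07, -0.135, 0.01], "twist": [0, 0, 0.5]}, {"gripper": 0.3, "delta_pos": [0.08, -0.17, 0.02], "twist": [0, 0, 0.625]}, {"gripper": 0.3, "delta_pos": [0.09, -0.205, 0.03], "twist": [0, 0, 0.75]}, {"gripper": 0.3, "delta_pos": [0.1, -0.24, 0.04], "twist": [0, 0, 0.875]}, {"gripper": 0.3, "delta_pos": [0.106, -0.265, 0.05], "twist": [0, 0, 1.0]}]'

```text
time_s: 7.68
ee_pos: [0.4305, 0.1158, 0.114]
orientation: [1.194, 2.905, -0.0]
force: [1.0, 0.2, -0.6]
opening: 0.649
gripper_force: 0.0
```

```bash
cat >> h.py <<'E'
def down(yaw): # tool down, y axis heading yaw
    return frame(np.array([0,0,-1.]),np.array([np.cos(yaw),np.sin(yaw),0]))
E
python3 -c "
from h import *
to([.434,.12,.06],down(.055))"
```

```text
t 7.68 tcp [0.4305 0.1158 0.114 ] dpos [0.0005 0.0055 0.054 ] twist [4.00e-04 6.00e-04 7.36e-01]
```

Emit:
apply_moves --rows '[{"gripper": 0.2, "delta_pos": [0, 0.005, 0.01], "twist": [0, 0, 0.125]}, {"gripper": 0.2, "delta_pos": [0, 0.005, 0.02], "twist": [0, 0, 0.25]}, {"gripper": 0.2, "delta_pos": [0, 0.0055, 0.03], "twist": [0, 0, 0.375]}, {"gripper": 0.2, "delta_pos": [0, 0.0055, 0.04], "twist": [0, 0, 0.5]}, {"gripper": 0.2, "delta_pos": [0, 0.0055, 0.05], "twist": [0, 0, 0.625]}, {"gripper": 0.2, "delta_pos": [0, 0.0055, 0.054], "twist": [0, 0, 0.736]}, {"gripper": 0.2, "delta_pos": [0, 0.0055, 0.054], "twist": [0, 0, 0.736]}]'

```text
time_s: 8.27
ee_pos: [0.4346, 0.1218, 0.0594]
orientation: [-2.158, -2.283, 0.001]
force: [-0.4, 0.2, -0.5]
opening: 0.601
gripper_force: 0.0
```

```bash
python3 -c "
from h import *
to([.434,.12,.003],down(.055))
p,d=manip.capture('scene');cv2.imwrite('pics/s4.png',cv2.resize(p[190:290,130:270],(700,500),interpolation=2))"
```

```text
t 8.27 tcp [0.4346 0.1218 0.0594] dpos [-0.0018 -0.0007  0.0564] twist [-0.0009  0.0003  0.0015]
```

View pics/s4.png

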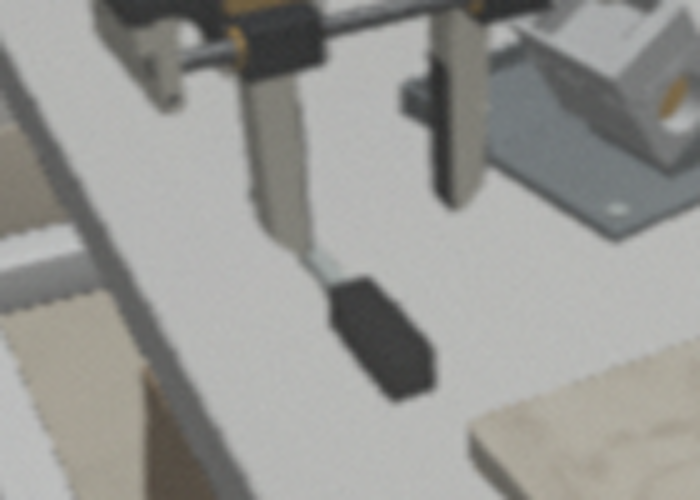

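The fingers straddle the drift's handle, which is at (385,340), and the bench around them is clear. I descend and grip.

Emit:
apply_moves --rows '[{"gripper": 0.2, "delta_pos": [-0.001, -0.001, 0.015], "twist": [0, 0, 0]}, {"gripper": 0.2, "delta_pos": [-0.002, -0.001, 0.032], "twist": [0, 0, 0]}, {"gripper": 0.2, "delta_pos": [-0.002, -0.001, 0.045], "twist": [0, 0, 0]}, {"gripper": 0.2, "delta_pos": [-0.002, -0.001, 0.052], "twist": [0, 0, 0]}, {"gripper": 0.2, "delta_pos": [-0.002, -0.001, 0.0555], "twist": [0, 0, 0]}, {"gripper": 0.2, "delta_pos": [-0.002, -0.001, 0.0555], "twist": [0, 0, 0]}]'

```text
time_s: 8.82
ee_pos: [0.4342, 0.1199, 0.0045]
orientation: [2.15, 2.291, -0.0]
force: [0.1, 0.5, -0.5]
opening: 0.602
gripper_force: 0.0
```

Emit:
apply_moves --newtons 45 --rows '[{"gripper": -0.2, "delta_pos": [0, 0, 0], "twist": [0, 0, 0]}, {"gripper": -0.5, "delta_pos": [0, 0, 0], "twist": [0, 0, 0]}, {"gripper": -1, "delta_pos": [0, 0, 0], "twist": [0, 0, 0]}, {"gripper": -1, "delta_pos": [0, 0, 0], "twist": [0, 0, 0]}, {"gripper": -1, "delta_pos": [0, 0, 0], "twist": [0, 0, 0]}, {"gripper": -1, "delta_pos": [0, 0, 0], "twist": [0, 0, 0]}, {"gripper": -1, "delta_pos": [0, 0, 0], "twist": [0, 0, 0]}]'

```text
time_s: 9.4
ee_pos: [0.4343, 0.1199, 0.0047]
orientation: [2.151, 2.288, 0.001]
force: [-0.6, -0.3, 2.4]
opening: 0.212
gripper_force: 45.0
```

Emit:
apply_moves --rows '[{"gripper": -1, "delta_pos": [0, 0, -0.01], "twist": [0, 0, 0]}, {"gripper": -1, "delta_pos": [0, 0, -0.03], "twist": [0, 0, 0]}, {"gripper": -1, "delta_pos": [0, 0, -0.06], "twist": [0, 0, 0]}, {"gripper": -1, "delta_pos": [0, 0, -0.09], "twist": [0, 0, 0]}, {"gripper": -1, "delta_pos": [0, 0, -0.115], "twist": [0, 0, 0]}, {"gripper": -1, "delta_pos": [0, 0, -0.125], "twist": [0, 0, 0]}]'

```text
time_s: 9.9
ee_pos: [0.4353, 0.1201, 0.1331]
orientation: [2.15, 2.287, 0.006]
force: [0.6, 1.3, 0.1]
opening: 0.211
gripper_force: 45.0
```

```bash
python3 -c "
from h import *
T=HO-.175*hy;print(T);T[2]=.13
to(T,down(Y));T[2]=.0425;to(T,down(Y))
p,d=manip.capture('scene');cv2.imwrite('pics/s5.png',p)
p,d=manip.capture('top');cv2.imwrite('pics/t5.png',p)
"
```

```text
[0.62586643 0.03248524 0.        ]
t 9.9 tcp [0.4353 0.1201 0.1331] dpos [-0.0992  0.1848  0.004 ] twist [ 0.0049  0.0002 -0.1651]
t 9.9 tcp [0.4353 0.1201 0.1331] dpos [-0.0992  0.1844  0.0915] twist [ 0.0049  0.0002 -0.1651]
```

Emit:
apply_moves --rows '[{"gripper": -1, "delta_pos": [-0.015, 0.01, 0], "twist": [0, 0, -0.02]}, {"gripper": -1, "delta_pos": [-0.035, 0.035, 0], "twist": [0, 0, -0.05]}, {"gripper": -1, "delta_pos": [-0.055, 0.07, 0], "twist": [0.002, 0, -0.08]}, {"gripper": -1, "delta_pos": [-0.075, 0.105, 0], "twist": [0.003, 0, -0.11]}, {"gripper": -1, "delta_pos": [-0.09, 0.14, 0.002], "twist": [0.004, 0, -0.14]}, {"gripper": -1, "delta_pos": [-0.097, 0.168, 0.003], "twist": [0.004, 0, -0.16]}, {"gripper": -1, "delta_pos": [-0.099, 0.182, 0.004], "twist": [0.005, 0, -0.165]}, {"gripper": -1, "delta_pos": [-0.099, 0.185, 0.004], "twist": [0.005, 0, -0.165]}]'

```text
time_s: 10.67
ee_pos: [0.6259, 0.0317, 0.1228]
orientation: [-1.954, -2.454, 0.008]
force: [-0.2, 0.4, -1.4]
opening: 0.212
gripper_force: 45.0
```

```bash
python3 -c "
from h import *
T=HO-.175*hy;T[2]=.0425;to(T,down(Y))
"
```

```text
t 10.67 tcp [0.6259 0.0317 0.1228] dpos [0.0007 0.0007 0.0803] twist [-0.007  -0.0007 -0.001 ]
```

Emit:
apply_moves --rows '[{"gripper": -1, "delta_pos": [0, 0, 0.015], "twist": [-0.007, 0, 0]}, {"gripper": -1, "delta_pos": [0, 0, 0.035], "twist": [-0.007, 0, 0]}, {"gripper": -1, "delta_pos": [0, 0, 0.055], "twist": [-0.007, 0, 0]}, {"gripper": -1, "delta_pos": [0, 0, 0.07], "twist": [-0.007, 0, 0]}, {"gripper": -1, "delta_pos": [0, 0, 0.078], "twist": [-0.007, 0, 0]}, {"gripper": -1, "delta_pos": [0, 0, 0.08], "twist": [-0.007, 0, 0]}]'

```text
time_s: 11.17
ee_pos: [0.6226, 0.0327, 0.0433]
orientation: [-1.955, -2.457, 0.001]
force: [1.4, 0.1, -0.1]
opening: 0.21
gripper_force: 45.0
```

```bash
python3 -c "
from h import *
T=HO-.175*hy;T[2]=.0425;to(T,down(Y))
p,d=manip.capture('scene')
a=HO+[0,0,.048]
q=[a-.05*hy,a-.145*hy,a-.035*hy]
u=proj('scene',q);print(u)
c=cv2.resize(p[160:260,210:350],(784,560),interpolation=2)
for v in u: cv2.circle(c,tuple(((v-[210,160])*5.6).astype(int)),5,(0,0,255),1)
cv2.imwrite('pics/s6.png',c)
P=cloud('scene',d)
# rod points: height band near 48mm, between holder y -50..-100
L=Rz.inv().apply((P-HO).reshape(-1,3));k=(abs(L[:,0])<.03)&(L[:,1]>-.13)&(L[:,1]<-.04)&(L[:,2]>.035)&(L[:,2]<.065)
print(k.sum(),'tip y',L[k][:,1].max())
for y in(-.12,-.1,-.08,-.06):
    m=k&(abs(L[:,1]-y)<.01)
    if m.any():print(y,L[m].mean(0).round(4))
"
```

```text
t 11.17 tcp [0.6226 0.0327 0.0433] dpos [-0.0009  0.0031  0.0008] twist [-0.0015 -0.0011 -0.0001]
[[270.74164832 212.41132839]
 [304.03084713 230.46549534]
 [265.93692575 209.8055203 ]]
150 tip y -0.052493499855119564
-0.12 [-0.0044 -0.1202  0.0507]
-0.1 [-0.0044 -0.0999  0.0508]
-0.08 [-0.0042 -0.0799  0.0509]
-0.06 [-0.0039 -0.0612  0.0508]
```

View pics/s6.png

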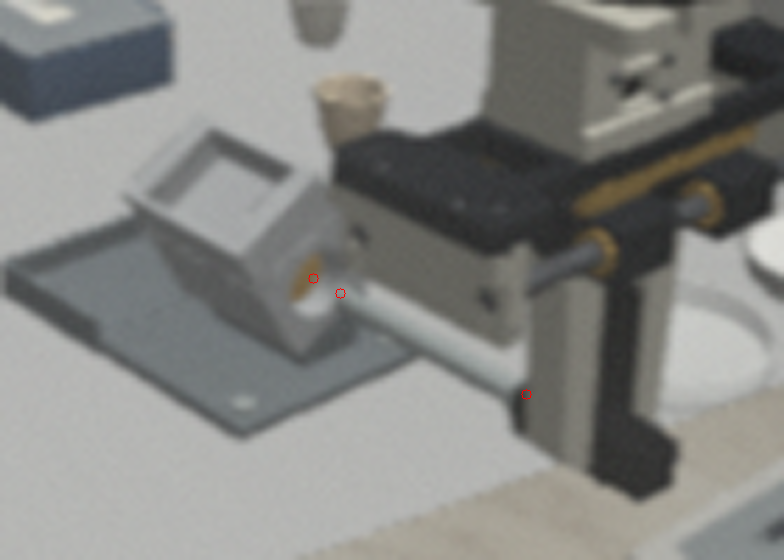

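The rod lines up with the bore mouth at about (313,280), with its tip about 15 mm short of it. It sits about 3 mm low in tool y, which I correct before going in slowly.

Emit:
apply_moves --rows '[{"gripper": -1, "delta_pos": [0, 0.002, 0.0005], "twist": [0, 0, 0]}, {"gripper": -1, "delta_pos": [0, 0.003, 0.0005], "twist": [0, 0, 0]}, {"gripper": -1, "delta_pos": [0.004, 0.003, 0.0005], "twist": [0, 0, 0]}, {"gripper": -1, "delta_pos": [0.008, 0.003, 0.0005], "twist": [0, 0, 0]}, {"gripper": -1, "delta_pos": [0.012, 0.003, 0.0005], "twist": [0, 0, 0]}, {"gripper": -1, "delta_pos": [0.016, 0.003, 0.0005], "twist": [0, 0, 0]}, {"gripper": -1, "delta_pos": [0.02, 0.003, 0.0005], "twist": [0, 0, 0]}]'

```text
time_s: 11.8
ee_pos: [0.6229, 0.0531, 0.0454]
orientation: [1.955, 2.457, 0.003]
force: [0.0, 0.5, -0.9]
opening: 0.207
gripper_force: 45.0
```

```bash
python3 -c "
from h import *
s=manip.state();print('holder frame',Rz.inv().apply(s['ee_pos']-HO).round(4),s['force'])
T=HO-.155*hy;T[2]=.0425;to(T,down(Y))
"
```

```text
holder frame [ 0.0017 -0.1542  0.0454] [ 0.04137013  0.47351182 -0.89837779]
t 11.8 tcp [0.6229 0.0531 0.0454] dpos [-0.0008 -0.0017  0.0029] twist [ 0.0026 -0.0001  0.    ]
```

Emit:
apply_moves --rows '[{"gripper": -1, "delta_pos": [0.003, -0.001, 0.0015], "twist": [0, 0, 0]}, {"gripper": -1, "delta_pos": [0.006, -0.001, 0.0015], "twist": [0, 0, 0]}, {"gripper": -1, "delta_pos": [0.009, -0.001, 0.0015], "twist": [0, 0, 0]}, {"gripper": -1, "delta_pos": [0.012, -0.001, 0.0015], "twist": [0, 0, 0]}, {"gripper": -1, "delta_pos": [0.015, -0.001, 0.0015], "twist": [0, 0, 0]}, {"gripper": -1, "delta_pos": [0.018, -0.001, 0.0015], "twist": [0, 0, 0]}, {"gripper": -1, "delta_pos": [0.021, -0.001, 0.0015], "twist": [0, 0, 0]}]'

```text
time_s: 12.38
ee_pos: [0.6172, 0.0731, 0.0437]
orientation: [1.955, 2.457, 0.003]
force: [-0.2, 0.4, -0.6]
opening: 0.212
gripper_force: 45.0
```

Emit:
apply_moves --rows '[{"gripper": -1, "delta_pos": [0.002, 0, 0], "twist": [0, 0, 0]}, {"gripper": -1, "delta_pos": [0.004, 0, 0], "twist": [0, 0, 0]}, {"gripper": -1, "delta_pos": [0.006, 0, 0], "twist": [0, 0, 0]}, {"gripper": -1, "delta_pos": [0.008, 0, 0], "twist": [0, 0, 0]}, {"gripper": -1, "delta_pos": [0.01, 0, 0], "twist": [0, 0, 0]}]'

```text
time_s: 12.8
ee_pos: [0.6156, 0.0818, 0.0439]
orientation: [1.954, 2.456, 0.003]
force: [4.5, -11.8, -0.8]
opening: 0.208
gripper_force: 45.0
```

```bash
python3 -c "
from h import *
s=manip.state();print('holder frame',Rz.inv().apply(s['ee_pos']-HO).round(4),s['force'])
T=HO-.125*hy;T[2]=.0425;to(T,down(Y))
"
```

```text
holder frame [ 0.0011 -0.1246  0.0439] [  4.50325372 -11.76054306  -0.82317053]
t 12.8 tcp [0.6156 0.0818 0.0439] dpos [-0.0004 -0.0011  0.0014] twist [ 0.0035  0.0015 -0.    ]
```

Emit:
apply_moves --rows '[{"gripper": -1, "delta_pos": [0.001, 0, 0.0005], "twist": [0, 0, 0]}, {"gripper": -1, "delta_pos": [0.002, 0, 0.0005], "twist": [0, 0, 0]}, {"gripper": -1, "delta_pos": [0.003, 0, 0.0005], "twist": [0, 0, 0]}, {"gripper": -1, "delta_pos": [0.004, 0, 0.0005], "twist": [0, 0, 0]}]'

```text
time_s: 13.13
ee_pos: [0.6146, 0.086, 0.0434]
orientation: [1.955, 2.456, 0.003]
force: [1.5, -4.6, 0.2]
opening: 0.213
gripper_force: 45.0
```

Past the detent: the force has dropped to about 5 N. I keep pushing gently.

Emit:
apply_moves --rows '[{"gripper": -1, "delta_pos": [0.002, 0, 0], "twist": [0, 0, 0]}, {"gripper": -1, "delta_pos": [0.004, 0, 0], "twist": [0, 0, 0]}, {"gripper": -1, "delta_pos": [0.006, 0, 0], "twist": [0, 0, 0]}, {"gripper": -1, "delta_pos": [0.008, 0, 0], "twist": [0, 0, 0]}, {"gripper": -1, "delta_pos": [0.01, 0, 0], "twist": [0, 0, 0]}, {"gripper": -1, "delta_pos": [0.012, 0, 0], "twist": [0, 0, 0]}, {"gripper": -1, "delta_pos": [0.014, 0, 0], "twist": [0, 0, 0]}, {"gripper": -1, "delta_pos": [0.016, 0, 0], "twist": [0, 0, 0]}]'

```text
time_s: 13.8
ee_pos: [0.6105, 0.1024, 0.0432]
orientation: [1.955, 2.457, 0.003]
force: [-0.5, -1.1, -0.2]
opening: 0.212
gripper_force: 45.0
```

Emit:
apply_moves --rows '[{"gripper": -1, "delta_pos": [0.002, 0, 0], "twist": [0, 0, 0]}, {"gripper": -1, "delta_pos": [0.004, 0, 0], "twist": [0, 0, 0]}, {"gripper": -1, "delta_pos": [0.006, 0, 0], "twist": [0, 0, 0]}, {"gripper": -1, "delta_pos": [0.008, 0, 0], "twist": [0, 0, 0]}, {"gripper": -1, "delta_pos": [0.01, 0, 0], "twist": [0, 0, 0]}, {"gripper": -1, "delta_pos": [0.012, 0, 0], "twist": [0, 0, 0]}, {"gripper": -1, "delta_pos": [0.014, 0, 0], "twist": [0, 0, 0]}, {"gripper": -1, "delta_pos": [0.016, 0, 0], "twist": [0, 0, 0]}]'

```text
time_s: 14.47
ee_pos: [0.6069, 0.1179, 0.0432]
orientation: [1.955, 2.457, 0.003]
force: [-0.1, -0.5, -1.4]
opening: 0.208
gripper_force: 45.0
```

```bash
python3 -c "
from h import *
s=manip.state();print('holder frame',Rz.inv().apply(s['ee_pos']-HO).round(4),s['force'])
T=HO-.085*hy;T[2]=.0425;to(T,down(Y))
p,d=manip.capture('scene');q,d=manip.capture('top')
cv2.imwrite('pics/s7.png',np.hstack([cv2.resize(p[150:260,190:320],(400,338),interpolation=2),cv2.resize(q[150:260,190:320],(400,338),interpolation=2)]))
"
```

```text
holder frame [ 0.0007 -0.0875  0.0432] [-0.1423267  -0.52121361 -1.36357722]
t 14.47 tcp [0.6069 0.1179 0.0432] dpos [ 0.0025 -0.0007  0.0007] twist [ 0.0023 -0.0002 -0.0002]
```

View pics/s7.png

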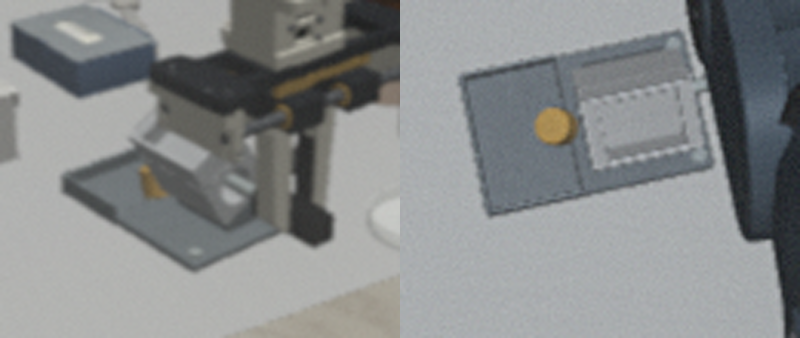

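The plug is in the tray, at (553,126) in the top crop, and the rod has gone right through the bore. I draw the drift back out.

Emit:
apply_moves --rows '[{"gripper": -1, "delta_pos": [-0.004, 0, 0], "twist": [0, 0, 0]}, {"gripper": -1, "delta_pos": [-0.012, 0, 0], "twist": [0, 0, 0]}, {"gripper": -1, "delta_pos": [-0.024, 0, 0], "twist": [0, 0, 0]}, {"gripper": -1, "delta_pos": [-0.038, 0, 0], "twist": [0, 0, 0]}, {"gripper": -1, "delta_pos": [-0.052, 0, 0], "twist": [0, 0, 0]}, {"gripper": -1, "delta_pos": [-0.068, 0, 0], "twist": [0, 0, 0]}, {"gripper": -1, "delta_pos": [-0.082, 0, 0], "twist": [0, 0, 0]}, {"gripper": -1, "delta_pos": [-0.089, 0, 0], "twist": [0, 0, 0]}]'

```text
time_s: 15.23
ee_pos: [0.6275, 0.0283, 0.0432]
orientation: [1.957, 2.455, 0.003]
force: [-0.7, -0.3, -0.3]
opening: 0.212
gripper_force: 45.0
```

```bash
python3 -c "
from h import *
s=manip.state();print('holder frame',Rz.inv().apply(s['ee_pos']-HO).round(4),s['force'])
p,d=manip.capture('top');P=cloud('top',d);h=cv2.cvtColor(p,40);L=Rz.inv().apply((P-HO).reshape(-1,3)).reshape(P.shape)
m=(h[...,1]>120)&(h[...,2]>60)&(abs(L[...,0])<.06)&(abs(L[...,1]-.05)<.08)
print('plug',m.sum(),L[m].mean(0),L[m].min(0),L[m].max(0))
T=np.array([.434,.12,.13]);to(T,down(.055))
"
```

```text
holder frame [ 0.0006 -0.1795  0.0432] [-0.67657368 -0.2872982  -0.28983914]
plug 90 [-0.00165928  0.05393871  0.02828482] [-0.01159051  0.04154533  0.02353564] [0.00825323 0.06387891 0.03327665]
t 15.28 tcp [0.6276 0.028  0.0432] dpos [ 0.1328 -0.168  -0.0873] twist [2.800e-03 1.000e-04 1.695e-01]
```

Emit:
apply_moves --rows '[{"gripper": -1, "delta_pos": [0, 0, -0.02], "twist": [0, 0, 0]}, {"gripper": -1, "delta_pos": [0, 0, -0.05], "twist": [0, 0, 0]}, {"gripper": -1, "delta_pos": [0, -0.01, -0.08], "twist": [0, 0, 0]}, {"gripper": -1, "delta_pos": [0.01, -0.035, -0.087], "twist": [0, 0, 0.03]}, {"gripper": -1, "delta_pos": [0.03, -0.07, -0.087], "twist": [0, 0, 0.07]}, {"gripper": -1, "delta_pos": [0.06, -0.1, -0.087], "twist": [0.001, 0, 0.11]}, {"gripper": -1, "delta_pos": [0.09, -0.13, -0.087], "twist": [0.002, 0, 0.15]}, {"gripper": -1, "delta_pos": [0.115, -0.155, -0.087], "twist": [0.003, 0, 0.17]}]'

```text
time_s: 15.95
ee_pos: [0.4475, 0.1088, 0.1298]
orientation: [-2.16, -2.28, 0.001]
force: [0.4, 0.6, -0.2]
opening: 0.21
gripper_force: 45.0
```

```bash
python3 -c "
from h import *
to([.434,.12,.008],down(.055))
"
```

```text
t 15.95 tcp [0.4475 0.1088 0.1298] dpos [ 0.0119 -0.0128  0.1219] twist [-0.001  -0.0005 -0.0011]
```

Emit:
apply_moves --rows '[{"gripper": -1, "delta_pos": [0.006, -0.006, 0.02], "twist": [0, 0, 0]}, {"gripper": -1, "delta_pos": [0.012, -0.013, 0.05], "twist": [-0.001, 0, 0]}, {"gripper": -1, "delta_pos": [0.012, -0.013, 0.08], "twist": [-0.001, 0, 0]}, {"gripper": -1, "delta_pos": [0.012, -0.013, 0.1], "twist": [-0.001, 0, 0]}, {"gripper": -1, "delta_pos": [0.012, -0.013, 0.112], "twist": [-0.001, 0, 0]}, {"gripper": -1, "delta_pos": [0.012, -0.013, 0.118], "twist": [-0.001, 0, 0]}, {"gripper": -1, "delta_pos": [0.012, -0.013, 0.121], "twist": [-0.001, 0, 0]}, {"gripper": -1, "delta_pos": [0.012, -0.013, 0.121], "twist": [-0.001, 0, 0]}]'

```text
time_s: 16.62
ee_pos: [0.4362, 0.1194, 0.0089]
orientation: [2.158, 2.283, 0.001]
force: [0.2, 0.5, -0.3]
opening: 0.21
gripper_force: 45.0
```

Emit:
apply_moves --rows '[{"gripper": -1, "delta_pos": [0, 0, 0.001], "twist": [0, 0, 0]}, {"gripper": -1, "delta_pos": [0, 0, 0.002], "twist": [0, 0, 0]}, {"gripper": -1, "delta_pos": [0, 0, 0.003], "twist": [0, 0, 0]}, {"gripper": -1, "delta_pos": [0, 0, 0.003], "twist": [0, 0, 0]}]'

```text
time_s: 16.95
ee_pos: [0.4363, 0.1194, 0.0061]
orientation: [2.157, 2.283, 0.002]
force: [0.3, 0.2, -1.1]
opening: 0.209
gripper_force: 45.0
```

Emit:
apply_moves --rows '[{"gripper": -1, "delta_pos": [0, 0, 0.001], "twist": [0, 0, 0]}, {"gripper": -1, "delta_pos": [0, 0, 0.0015], "twist": [0, 0, 0]}, {"gripper": -1, "delta_pos": [0, 0, 0.0015], "twist": [0, 0, 0]}]'

```text
time_s: 17.2
ee_pos: [0.4363, 0.1194, 0.0047]
orientation: [2.157, 2.283, 0.001]
force: [-1.3, 0.6, 6.5]
opening: 0.21
gripper_force: 45.0
```

Contact at 6.5 N, so I release the drift and back off.

Emit:
apply_moves --rows '[{"gripper": -0.4, "delta_pos": [0, 0, 0], "twist": [0, 0, 0]}, {"gripper": -0.2, "delta_pos": [0, 0, 0], "twist": [0, 0, 0]}, {"gripper": 0.0, "delta_pos": [0, 0, 0], "twist": [0, 0, 0]}, {"gripper": 0.2, "delta_pos": [0, 0, 0], "twist": [0, 0, 0]}, {"gripper": 0.2, "delta_pos": [0, 0, 0], "twist": [0, 0, 0]}, {"gripper": 0.2, "delta_pos": [0, 0, -0.01], "twist": [0, 0, 0]}, {"gripper": 0.2, "delta_pos": [0, 0, -0.03], "twist": [0, 0, 0]}, {"gripper": 0.2, "delta_pos": [0, 0, -0.06], "twist": [0, 0, 0]}]'

```text
time_s: 17.87
ee_pos: [0.4348, 0.1191, 0.0642]
orientation: [-2.156, -2.282, 0.004]
force: [-0.4, -0.8, -0.2]
opening: 0.599
gripper_force: 0.0
```

Emit:
apply_moves --rows '[{"gripper": 0.2, "delta_pos": [0, 0, -0.03], "twist": [0, 0, 0]}, {"gripper": 0.2, "delta_pos": [0, 0, -0.06], "twist": [0, 0, 0]}, {"gripper": 0.2, "delta_pos": [0.02, 0, -0.1], "twist": [0, 0, 0]}, {"gripper": 0.2, "delta_pos": [0.04, 0, -0.13], "twist": [0, 0, 0]}, {"gripper": 0.2, "delta_pos": [0.04, 0, -0.14], "twist": [0, 0, 0]}, {"gripper": 0.2, "delta_pos": [0.04, 0, -0.14], "twist": [0, 0, 0]}]'

```text
time_s: 18.37
ee_pos: [0.4347, 0.16, 0.2073]
orientation: [2.154, 2.283, 0.008]
force: [-0.8, -0.1, -0.1]
opening: 0.602
gripper_force: 0.0
```

```bash
python3 -c "
from h import *
p,d=manip.capture('scene');q,d2=manip.capture('top')
cv2.imwrite('pics/s8.png',np.hstack([cv2.resize(p[130:280,110:310],(400,300),interpolation=2),cv2.resize(q[120:280,110:330],(400,291),interpolation=2)[:291] if 0 else cv2.resize(q[120:285,110:330],(400,300),interpolation=2)]))
for n,dd,im in(('top',d2,q),('scene',d,p)):
    P=cloud(n,dd);h=cv2.cvtColor(im,40);L=Rz.inv().apply((P-HO).reshape(-1,3)).reshape(P.shape)
    m=(h[...,1]>120)&(h[...,2]>60)&(abs(L[...,0])<.06)&(abs(L[...,1]-.05)<.08)
    print('plug',m.sum(),L[m].mean(0),L[m].min(0),L[m].max(0))
    k=(P[...,2]>.006)&(P[...,2]<.03)&(abs(P[...,0]-.434)<.04)&(P[...,1]>.07)&(P[...,1]<.26)
    for y in(.1,.14,.18,.22):
        m=k&(abs(P[...,1]-y)<.01);print(y,m.sum(),np.percentile(P[m][:,2],80) if m.any() else '')
print(manip.state()['force'])
"
```

```text
plug 92 [-0.00160002  0.05395938  0.02809738] [-0.01224141  0.04224755  0.02306616] [0.00837582 0.06391006 0.03405722]
0.1 0 
0.14 0 
0.18 0 
0.22 0 <string>:8: RuntimeWarning: Mean of empty slice.
  ret = um.true_divide(
Traceback (most recent call last):
ValueError: zero-size array to reduction operation minimum which has no identity
```

View pics/s8.png

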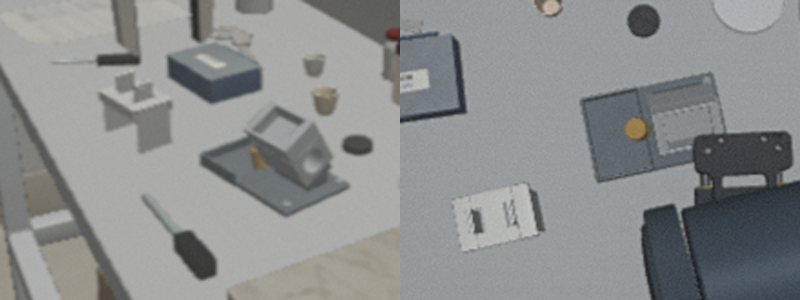

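The cover stands upright at (137,110), the drift lies flat at (180,235), and the bore is empty. The plug is in the tray at (260,158), or (636,129) in the top view. One quick check on how the plug sits, then I hand in.

```bash
python3 -c "
from h import *
q,d=manip.capture('top');P=cloud('top',d);h=cv2.cvtColor(q,40);L=Rz.inv().apply((P-HO).reshape(-1,3)).reshape(P.shape)
m=(h[...,1]>120)&(h[...,2]>60)&(abs(L[...,0])<.06)&(abs(L[...,1]-.05)<.08);X=L[m]
print(np.linalg.lstsq(np.c_[X[:,:2],np.ones(len(X))],X[:,2],rcond=None)[0], 'floor',np.median(L[(abs(L[...,0])<.03)&(abs(L[...,1]-.085)<.012)][:,2]))
"
```

```text
[-0.00821288 -0.27592062  0.04304544] floor 0.004002616672906766
```

The plug is tilted about 15 degrees, because its inner edge rests on the 4 mm step at the tray's inner side. There is plenty of time left, so I'll pinch it lightly along its axis and set it fully on the tray floor.

```bash
cat >> h.py <<'E'
def W(p): return HO+Rz.apply(p)
A=np.array([0,.266,.964]);A/=np.linalg.norm(A);PC=np.array([-.0017,.051,.0175])
RT=frame(-Rz.apply(A),Rz.apply([1,0,0]))
E
python3 -c "
from h import *
to(W(PC+.12*A),RT);print(W(PC+.12*A))"
```

```text
t 18.52 tcp [0.433  0.1585 0.203 ] dpos [0.1172 0.1402 0.0696] twist [-0.0248 -0.2684 -0.1692]
[0.56619082 0.28341154 0.13317699]
```

Emit:
apply_moves --rows '[{"gripper": 0.1, "delta_pos": [0.02, 0.02, 0], "twist": [-0.005, -0.05, -0.03]}, {"gripper": 0, "delta_pos": [0.045, 0.05, 0.01], "twist": [-0.01, -0.11, -0.07]}, {"gripper": 0, "delta_pos": [0.07, 0.08, 0.02], "twist": [-0.015, -0.17, -0.11]}, {"gripper": 0, "delta_pos": [0.09, 0.11, 0.04], "twist": [-0.02, -0.22, -0.14]}, {"gripper": 0, "delta_pos": [0.11, 0.13, 0.055], "twist": [-0.025, -0.26, -0.165]}, {"gripper": 0, "delta_pos": [0.117, 0.139, 0.068], "twist": [-0.025, -0.268, -0.169]}, {"gripper": 0, "delta_pos": [0.117, 0.14, 0.07], "twist": [-0.025, -0.268, -0.169]}]'

```text
time_s: 19.1
ee_pos: [0.5662, 0.2842, 0.1289]
orientation: [1.816, 2.288, -0.253]
force: [-1.2, -0.5, -0.0]
opening: 0.504
gripper_force: 0.0
```

```bash
python3 -c "
from h import *
to(W(PC-.004*A),RT);to(W(PC+.004*A),RT)"
```

```text
t 19.1 tcp [0.5662 0.2842 0.1289] dpos [-0.0017  0.0003  0.1201] twist [-0.0039  0.0015  0.0026]
t 19.1 tcp [0.5662 0.2842 0.1289] dpos [-0.0017  0.0003  0.1121] twist [-0.0039  0.0015  0.0026]
```

Emit:
apply_moves --rows '[{"gripper": 0, "delta_pos": [-0.001, 0, 0.02], "twist": [0, 0, 0]}, {"gripper": 0, "delta_pos": [-0.001, 0, 0.045], "twist": [0, 0, 0]}, {"gripper": 0, "delta_pos": [-0.001, 0, 0.07], "twist": [0, 0, 0]}, {"gripper": 0, "delta_pos": [-0.001, 0, 0.09], "twist": [0, 0, 0]}, {"gripper": 0, "delta_pos": [-0.001, 0, 0.103], "twist": [0, 0, 0]}, {"gripper": 0, "delta_pos": [-0.001, 0, 0.111], "twist": [0, 0, 0]}, {"gripper": 0, "delta_pos": [-0.001, 0, 0.115], "twist": [0, 0, 0]}, {"gripper": 0, "delta_pos": [-0.001, 0, 0.115], "twist": [0, 0, 0]}]'

```text
time_s: 19.77
ee_pos: [0.5742, 0.2529, 0.0237]
orientation: [1.819, 2.285, -0.243]
force: [0.4, -0.1, -0.5]
opening: 0.499
gripper_force: 0.0
```

```bash
python3 -c "
from h import *
s=manip.state();print(Rz.inv().apply(s['ee_pos']-HO),s['force'])
to(W(PC-.004*A),RT)"
```

```text
[-0.00072692  0.05134964  0.02365428] [ 0.44410689 -0.10273769 -0.49059578]
t 19.77 tcp [0.5742 0.2529 0.0237] dpos [ 0.0013 -0.001   0.01  ] twist [ 0.0018 -0.0006 -0.001 ]
```

Emit:
apply_moves --newtons 10 --rows '[{"gripper": 0, "delta_pos": [0.001, -0.001, 0.004], "twist": [0, 0, 0]}, {"gripper": 0, "delta_pos": [0.001, -0.001, 0.008], "twist": [0, 0, 0]}, {"gripper": 0, "delta_pos": [0.001, -0.001, 0.009], "twist": [0, 0, 0]}, {"gripper": -0.3, "delta_pos": [0.001, -0.001, 0.009], "twist": [0, 0, 0]}, {"gripper": -0.6, "delta_pos": [0.001, -0.001, 0.009], "twist": [0, 0, 0]}, {"gripper": -0.7, "delta_pos": [0.001, -0.001, 0.009], "twist": [0, 0, 0]}, {"gripper": -0.7, "delta_pos": [0.001, -0.001, 0.009], "twist": [0, 0, 0]}]'

```text
time_s: 20.35
ee_pos: [0.5738, 0.2519, 0.0151]
orientation: [1.818, 2.285, -0.242]
force: [-0.2, -0.3, -0.0]
opening: 0.265
gripper_force: 0.1
```

```bash
python3 -c "
from h import *
s=manip.state();print(Rz.inv().apply(s['ee_pos']-HO),s['force'],s['opening'],s['gripper_force'])
R0=Ro.from_rotvec(s['orientation'])
for v in([0,0,.004],[0,.025,.004],[0,.025,0]): print(v,R0.inv().apply(Rz.apply(v)).round(4))
print('untilt',(R0.inv()*down(Y)).as_rotvec())"
```

```text
[-0.00138519  0.05048491  0.01511764] [-0.20583185 -0.30113615 -0.02037702] 0.26479063418733023 0.0741565904085031
[0, 0, 0.004] [-0.0011  0.     -0.0039]
[0, 0.025, 0.004] [ 0.023   0.     -0.0105]
[0, 0.025, 0] [ 0.0241  0.     -0.0066]
untilt [ 2.91221191e-03  2.68583689e-01 -1.78314645e-04]
```

Emit:
apply_moves --newtons 12 --rows '[{"gripper": -0.9, "delta_pos": [0, 0, 0], "twist": [0, 0, 0]}, {"gripper": -0.9, "delta_pos": [0, 0, 0], "twist": [0, 0, 0]}, {"gripper": -0.9, "delta_pos": [-0.001, 0, -0.004], "twist": [0, 0, 0]}, {"gripper": -0.9, "delta_pos": [0.005, 0, -0.008], "twist": [0, 0.06, 0]}, {"gripper": -0.9, "delta_pos": [0.012, 0, -0.01], "twist": [0, 0.14, 0]}, {"gripper": -0.9, "delta_pos": [0.018, 0, -0.011], "twist": [0, 0.21, 0]}, {"gripper": -0.9, "delta_pos": [0.023, 0, -0.011], "twist": [0, 0.268, 0]}, {"gripper": -0.9, "delta_pos": [0.023, 0, -0.011], "twist": [0, 0.268, 0]}]'

```text
time_s: 21.02
ee_pos: [0.5683, 0.2756, 0.0197]
orientation: [1.957, 2.457, 0.005]
force: [0.1, -0.8, -0.8]
opening: 0.257
gripper_force: 12.0
```

```bash
python3 -c "
from h import *
s=manip.state();print(Rz.inv().apply(s['ee_pos']-HO),s['force'],s['opening'],s['gripper_force'])
p,d=manip.capture('scene');P=cloud('scene',d);h=cv2.cvtColor(p,40);L=Rz.inv().apply((P-HO).reshape(-1,3)).reshape(P.shape)
m=(h[...,1]>110)&(h[...,2]>60)&(abs(L[...,0])<.06)&(abs(L[...,1]-.07)<.06)&(L[...,2]<.06)
print(m.sum(),np.percentile(L[m],[2,98],axis=0) if m.any() else '')
"
```

```text
[-0.00143134  0.07480059  0.01966054] [ 0.06560908 -0.7732886  -0.80515083] 0.2572038193716299 11.999039838410681
5 [[-0.00927742  0.06529006  0.03206072]
 [-0.00437101  0.07299184  0.03400446]]
```

Emit:
apply_moves --rows '[{"gripper": -0.9, "delta_pos": [0, 0, 0.003], "twist": [0, 0, 0]}, {"gripper": -0.9, "delta_pos": [0, 0, 0.006], "twist": [0, 0, 0]}, {"gripper": -0.9, "delta_pos": [0, 0, 0.007], "twist": [0, 0, 0]}, {"gripper": -0.9, "delta_pos": [0, 0, 0.007], "twist": [0, 0, 0]}]'

```text
time_s: 21.4
ee_pos: [0.5679, 0.2763, 0.0125]
orientation: [1.953, 2.457, 0.001]
force: [-0.3, -2.1, 4.7]
opening: 0.255
gripper_force: 12.0
```

Touching the floor at 4.7 N. I release the plug and rise straight up.

Emit:
apply_moves --rows '[{"gripper": -0.3, "delta_pos": [0, 0, 0], "twist": [0, 0, 0]}, {"gripper": -0.1, "delta_pos": [0, 0, 0], "twist": [0, 0, 0]}, {"gripper": 0, "delta_pos": [0, 0, 0], "twist": [0, 0, 0]}, {"gripper": 0, "delta_pos": [0, 0, 0], "twist": [0, 0, 0]}, {"gripper": 0, "delta_pos": [0, 0, -0.01], "twist": [0, 0, 0]}, {"gripper": 0, "delta_pos": [0, 0, -0.03], "twist": [0, 0, 0]}, {"gripper": 0, "delta_pos": [0, 0, -0.06], "twist": [0, 0, 0]}, {"gripper": 0, "delta_pos": [0, 0, -0.1], "twist": [0, 0, 0]}]'

```text
time_s: 22.07
ee_pos: [0.5665, 0.2757, 0.1121]
orientation: [1.956, 2.459, -0.003]
force: [0.4, -0.3, 0.1]
opening: 0.499
gripper_force: 0.0
```

Emit:
apply_moves --rows '[{"gripper": 0, "delta_pos": [0, -0.02, -0.03], "twist": [0, 0, 0]}, {"gripper": 0, "delta_pos": [0, -0.05, -0.06], "twist": [0, 0, 0]}, {"gripper": 0, "delta_pos": [0, -0.09, -0.08], "twist": [0, 0, 0]}, {"gripper": 0, "delta_pos": [0, -0.13, -0.1], "twist": [0, 0, 0]}, {"gripper": 0, "delta_pos": [0, -0.17, -0.11], "twist": [0, 0, 0]}, {"gripper": 0, "delta_pos": [0, -0.2, -0.11], "twist": [0, 0, 0]}, {"gripper": 0, "delta_pos": [0, -0.2, -0.11], "twist": [0, 0, 0]}, {"gripper": 0, "delta_pos": [0, -0.2, -0.11], "twist": [0, 0, 0]}]'

```text
time_s: 22.73
ee_pos: [0.3718, 0.2311, 0.2231]
orientation: [1.953, 2.457, 0.005]
force: [-0.2, -0.2, 0.5]
opening: 0.498
gripper_force: 0.0
```

```bash
python3 -c "
from h import *
q,d=manip.capture('top');P=cloud('top',d);h=cv2.cvtColor(q,40);L=Rz.inv().apply((P-HO).reshape(-1,3)).reshape(P.shape)
m=(h[...,1]>120)&(h[...,2]>60)&(abs(L[...,0])<.06)&(abs(L[...,1]-.06)<.08);X=L[m]
print(len(X));print(X.mean(0),np.linalg.lstsq(np.c_[X[:,:2],np.ones(len(X))],X[:,2],rcond=None)[0])
print(manip.state()['ee_pos'],manip.state()['force'])
p,d2=manip.capture('scene')
P=cloud('scene',d2)
for nm,x,y in(('cover',.475,.40),('handle',.4347,.12)):
    k=(abs(P[...,0]-x)<.05)&(abs(P[...,1]-y)<.05)&(P[...,2]>.008)&(P[...,2]<.1);print(nm,k.sum(),P[k].mean(0),P[k].max(0))
cv2.imwrite('pics/s9.png',np.hstack([cv2.resize(p[130:280,110:310],(400,300),interpolation=2),cv2.resize(q[80:285,110:330],(400,373),interpolation=2)[:300]]))
"
```

```text
87
[-0.0025049   0.07656111  0.0259125 ] [-0.01823179 -0.04050576  0.028968  ]
[0.37294385 0.23140355 0.22290051] [ 1.01322993 -0.7502104   0.79115381]
cover 857 [0.4734266  0.38259184 0.04736534] [0.51164392 0.44080491 0.08166902]
handle 309 [0.43582871 0.11422149 0.01726097] [0.44868855 0.16989685 0.0220582 ]
```

```bash
python3 -c "
from plant import manip
print(manip.close_job())"
```

```text
the job is handed in; nothing more can be done
None
```

The job is handed in after about 23 s on the robot's clock: the cover stands upright on the bench, the plug is in the catch tray, the drift lies flat on the bench, and the dish, crucible and disc were not touched; the plug came to rest tilted on the tray's inner step, so after laying the drift down I lifted it with the gripper and stood it on the tray floor.

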